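Gauge a dressing stone and hold the sprung dial cover at its index

ROBOT

A 6-joint arm with a two-finger parallel gripper is mounted at the origin on a cart in front of the work surface, level with it; the furniture and walls round the work are solid. World frame = base frame: x ahead of the robot, y to its left, z up, the work surface at z = 0. Lengths are in m, angles in rad, forces in N, time in s.
With the tool pointing down it reaches from about 0.3 to 0.875 m from the base axis. Payload 4.2 kg.
Tool frame: the origin (TCP) lies on the front face of the gripper's body, between the roots of the fingers; the fingertips stand 73 mm ahead of it and the grasp point (between the pads) lies 54 mm ahead of it; x points along the fingers, y is the direction in which the jaws open and shut, and the axes are right-handed (so a half turn about x gives the same grasp; the last joint's range is limited). The gripper opens to 85 mm and grips with 20 to 120 N. Pads are 22 mm wide; open, the fingers measure 114 mm over their backs; the gripper's body (76 mm by 85 mm) begins 54 mm behind the grasp point. The pads swing forward as they close: fully open they stand 13 mm farther back than shut.
Start: joints at [-1.242, 0.32, 1.565, -0, 1.257, -0.02], TCP at [0.197, -0.54, 0.304] pointing down, gripper open.
Joint ranges: [-3.11, 3.11], [-0.84, 2.01], [0.21, 2.61], [-1.34, 4.49], [0.05, 2.63], [-2.56, 2.56]. Speed limits (rad/s): [2.57, 2.57, 3.14, 3.14, 3.14, 3.14].

INTERFACE

Orientations are given as a 3x3 rotation matrix whose columns are the frame's x, y, z axes.
In Python, from cell import readout, imaging, job gives the robot as it stands.
- The arm moves only by the tool drive_tool, never from a script. Its argument "commands" is a list of rows, each an object with "translation": the shift along the tool's x, y, z scaled (see below), a list of three; "turn": the turn about the tool's x scaled (see below); "grip": the closure, from 0 (fully open) to 1 (shut). In form: [{"translation": [x, y, z], "turn": turn, "grip": grip}, ...]. A call has 1 to 20 rows; each row is the pose to reach, as a shift and turn from the pose commanded when the call began, along the tool's axes at that moment; what a row does not reach only later rows make up. The controller multiplies each number of a shift by 10 cm and each number of a turn by 2 rad. A row lasts 1/10 s, in which the tool goes at most 50 mm and 8.59 degrees, less where a joint would pass 70% of its speed; a pose out of reach is approached as far as the arm can. A call with a number of a shift or a turn outside -1 to 1 is refused whole. A call with a gripper value outside its range is refused whole. The fingers move at their own pace and stop on an object; "newtons" is the grip in N (left out, the last holds). Time passes only in rows, so rows that repeat a pose let the fingers close. It gives the time, the measured TCP pose, the force and the opening at its end, in the units of the state.
- readout.observe(): the state, without advancing time (a new reading comes with each control period).
- imaging.read_camera(name): name is "side" or "top"; returns a dict with "image" (480x640x3 uint8, red, green, blue), "depth" (480x640 float32, m along the optical axis (not along the pixel's ray), 0 where there is no reading), "K" (3x3 intrinsics, pixels), "R" (3x3) and "t" (3): a world point X has camera coordinates R X + t. Camera axes: x right, y down, z forward; pixel columns grow to the right and rows downward; lengths in m; the calibration is good to about 2 mm. A picture is of the moment at which its call begins.
- job.job_done(): hands the job in, once; it reports no verdict.
The state is a dict: "t": time; "joints": joint angles; "dq": joint speeds; "tau": joint torques, N m; "position": TCP position; "tcp_rot": TCP orientation; "force": force on the tool from outside, world axes, zero at the start; "moment": the same for the moment, N m; "gripper_width": opening from 0.0 (shut) to 1.0 (fully open).
Only numpy, scipy, OpenCV 4.12 (cv2) and the standard library are available. Lean on these libraries where they do the work, as an engineer would, in place of code of your own. Each camera call takes 0.05 s, during which the arm holds its last target. There are 200 camera calls.

TASK

Measure the worn dressing stone in the bench gauge: push the sliding jaw gently along until the stone is firmly closed between jaw and anvil, and leave the jaw shut. Then take the sprung dial cover by its side pin and lift it until it slopes like the index arm beside it (within about 5 degrees), so that the mirror inside shows the dial; the program finishes while the gripper still holds the cover there by the pin, because it springs shut if let go. Do not shift the index arm or the marker, glass piece and pad lying around.

Things in the scene. Friction and masses are not known exactly. Their poses are not given: they have to be found in the camera images.
- gauge: the bench gauge, fixed: a grey bed 140 x 340 x 14 mm (x, y, z), origin under the bed. At yaw 0 its axes are the world's: +y to its left end (anvil), -y to its right end (dial box with cover), -x the front. In gauge x, y (mm): middle of the anvil face (0, 145), jaw post (0, 30 + jaw travel), middle of the cover hinge (58, -103), lift pin with cover shut (-42, -180)
- anvil (a point): the fixed steel jaw at the left end of the bed, 70 mm long in gauge x, 36 mm high, top 46 mm above the bench; origin at the middle of its flat measuring face, which looks to gauge -y, 25 mm above the bench; axes as the gauge
- jaw_face (a point): flat steel face plate of the sliding jaw, 70 mm long in gauge x, top 44 mm above the bench; origin at the middle of the face, which looks to gauge +y towards the anvil; axes as the gauge
- jaw (a joint): travel of the sliding jaw in m towards the anvil (gauge +y), 0 to 0.08; the gap between the faces is 0.085 minus this value, so it reads 0.060 when shut squarely on the 25 mm stone. Drags with 2 N of friction plus 8 N per m/s and stays where it is left; a push of some 6 to 15 N on the post seats the stone against the anvil and straightens it
- jaw_post (a point): grip point of the jaw's upright round steel post, 16 mm diameter, 75 mm above the bench; the post ends 94 mm above the bench in a 20 mm wide head 4 mm thick, and is plain from 60 to 90 mm; it stands 30 mm behind the jaw's face and moves with the jaw; axes as the gauge
- stone: loose light grey dressing stone, 25 mm wide, 100 mm long (its own y), 22 mm high, about 0.13 kg, lying on the bed between jaw and anvil, lengthwise along gauge x, up to 0.08 rad askew, with a few mm of gap to the anvil; origin at the centre of its underside
- stone_center (a point): centre of the dressing stone, half-way up (11 mm over the bed, 25 mm over the bench)
- cover (a joint): angle of the flat white-painted dial cover in rad, 0 shut (level), growing as its front edge lifts; stop at 1.35. Its hinge spring pulls it shut with 0.25 N m per rad, times (angle + 0.9): with its weight some 3 to 6 N at the pin
- cover_hinge (a point): middle of the cover's hinge axis, at the cover's far (gauge +x) edge, 54 mm above the bench. The axis runs along gauge y; the point turns with the cover: its -x points from the hinge to the front edge, so at angle 0 its axes are the gauge's. The cover is 110 mm from hinge to front edge, 94 mm wide, 5 mm thick
- lift_pin (a point): round steel pin standing out sideways (gauge -y) from the cover's right edge near its front: 12 mm diameter, 54 mm bare, then a 17 mm collar. Point on its axis, 24 mm from the collar, 30 mm from the cover, 100 mm from the hinge axis, 54 mm above the bench when shut; moves with the cover. Free all round; it can turn between the fingers as the cover swings, so the hand may stay upright
- index_arm (a joint): setting of the index arm in rad, on the same axis and in the same sense as the cover's angle: the cover is to be held at this angle. Set between 0.5 and 0.95; stiff, it stays unless pushed hard
- index_tip (a point): tip of the index arm, a dark flat steel bar 9 mm high that starts on the hinge axis just left of the cover and points to the front and up along a quadrant rod; 115 mm from the hinge axis, 105 to 150 mm above the bench; the point's -x points along the arm
- marker: black and white marker pen lying on the bench, 17 x 135 x 16 mm, bystander; origin at its underside
- green_glass: triangular green glass piece, 75 x 88 x 18 mm, bystander; origin at its underside
- pad: black diamond hand pad, 57 x 92 x 22 mm, bystander; origin at its underside

How it is judged:
On the way, in this order (a step that is already met when the one before it is completed fails the run):
1. the stone is closed between jaw and anvil with a contact force on both sides, the cover still down (y of stone_center in the frame of anvil above -0.0155 m and x of stone_center in the frame of anvil between -0.035 and 0.035 m and z of stone_center in the frame of anvil below 0.004 m and value of joint jaw above 0.0575 m and contact force between jaw and stone above 2 N and contact force between stone and gauge_c0 above 1.5 N and value of joint cover below 0.15 rad), for 0.2 s.
2. the cover is lifted to the index arm's angle by its pin (angle between the x axis of cover_hinge and the x axis of index_tip, either way round below 0.1 rad and (contact force between the fingers and cover_c0 above 0.8 N or contact force between the fingers and cover_c1 above 0.8 N)), for 0.2 s.
At the end, for the whole second after the job is handed in: the fingers hold the cover by its pin (over 0.8 N) at the index arm's angle within 0.10 rad (about 6 degrees), at rest; the stone lies on the bed against the anvil within 3 mm and the jaw is still shut on it within 2.5 mm (all of step 2 and y of stone_center in the frame of anvil above -0.0155 m and x of stone_center in the frame of anvil between -0.035 and 0.035 m and z of stone_center in the frame of anvil below 0.004 m and value of joint jaw above 0.0575 m and velocity of joint cover between -0.15 and 0.15 rad/s); the arm keeps its last pose, push and grip.
It fails at once if the marker pen is pushed out of its place by more than 3 cm (distance of marker from where it was at the start of the episode above 0.03 m).
It fails at once if the green glass piece is pushed out of its place by more than 3 cm (distance of green_glass from where it was at the start of the episode above 0.03 m).
It fails at once if the black hand pad is pushed out of its place by more than 3 cm (distance of pad from where it was at the start of the episode above 0.03 m).
It fails at once if the index arm is pushed out of its setting (its tip moves more than 8 mm) (distance of index_tip from where it was at the start of the episode above 0.008 m).
It fails at once if the jaw is forced on the stone (over 40 N) (contact force between jaw and stone above 40 N).
It also fails if it takes over 48 s, if anything falls off the work surface, if the arm or the gripper's body presses on something with over 40 N, if the wrist force passes 120 N, or if a joint passes its speed limit or range.

## Working session

There is one attempt and no reset: what is moved stays moved. The work goes in short steps, Python scripts to look and compute and a tool call to move; the robot and the scene stay as the last step left them, time stands still between calls to the robot, and variables do not carry over. Pictures are saved under pics/ and viewed, on a budget of 10 in all, crops included, one or two more only if the job needs it, and the job is handed in when it is done.

Besides the shell and the picture viewer there is one more tool, called after ">>>" as name([rows], argument=value, ...), one row to a line, values as JSON. drive_tool: Moves the arm, as the interface text tells. Its arguments: {"type":"object","properties":{"commands":{"type":"array"},"newtons":{"type":"number"}},"required":["commands"]}

```bash
mkdir -p pics
cat > h.py <<'E'
import numpy as np, cv2
from cell import readout, imaging, job
def shot(n,f):
    d=imaging.read_camera(n); cv2.imwrite(f'pics/{f}.png',cv2.cvtColor(d['image'],cv2.COLOR_RGB2BGR)); np.savez(f'{f}.npz',**d); return d
def P(d,u,v,z=None):
    K,R,t=d['K'],d['R'],d['t']; r=np.linalg.inv(K)@[u,v,1]
    if z is None:
        w=d['depth'][int(v)-1:int(v)+2,int(u)-1:int(u)+2]; s=np.median(w[w>0]) if (w>0).any() else np.nan
    else:
        c=-R.T@t; s=(z-c[2])/(R.T@r)[2]
    return R.T@(r*s-t)
def pix(d,X):
    p=d['K']@(d['R']@np.array(X)+d['t']); return p[:2]/p[2]
E
python3 - <<'E'
from h import *
s=readout.observe(); print({k:np.round(v,3).tolist() for k,v in s.items()})
for n in('top','side'):
    d=shot(n,n+'0'); print(n,-d['R'].T@d['t'],d['K'][0,0])
E
```

```text
{'t': 0.0, 'joints': [-1.242, 0.32, 1.566, -0.0, 1.257, -0.02], 'dq': [0.003, 0.002, 0.002, 0.001, 0.002, -0.0], 'tau': [0.001, -41.552, -23.416, 0.0, 0.008, -0.0], 'position': [0.196, -0.54, 0.303], 'tcp_rot': [[-0.001, 0.342, -0.94], [0.002, -0.94, -0.342], [-1.0, -0.002, -0.0]], 'force': [0.438, -0.061, -0.128], 'moment': [0.044, -0.014, 0.033], 'gripper_width': 1.0}
top [0.45141786 0.01042533 0.99204186] 453.2433046776435
side [ 0.48115125 -0.98881097  0.62087831] 462.2918014700579
```

View pics/top0.png

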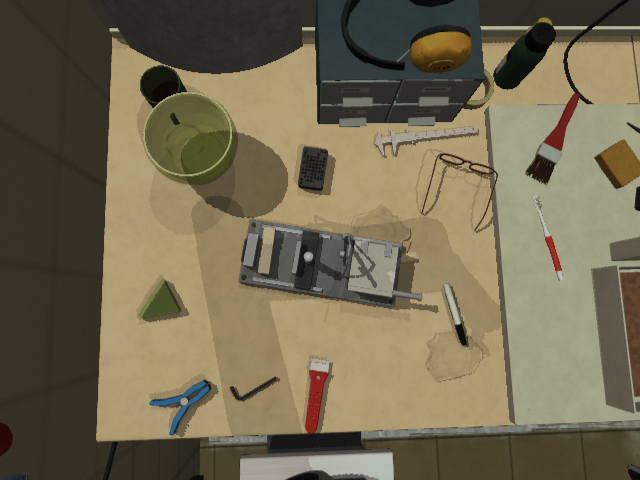

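View pics/side0.png

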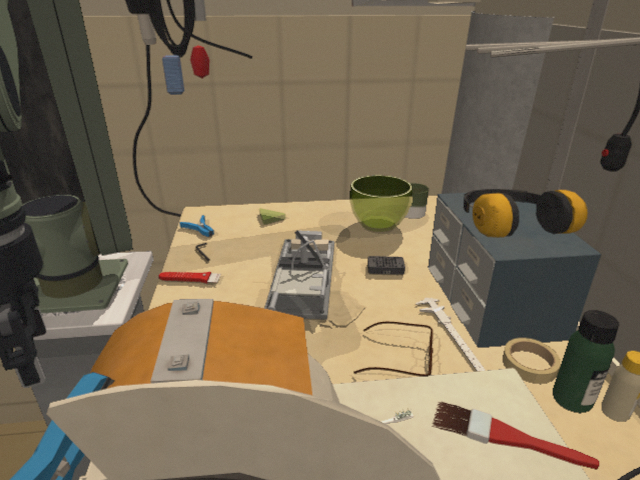

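The top view shows the gauge at around (325,262): anvil at left (250,250), post head at (308,257), pin at about (410,295), index arm at about (360,260). The pen is at (456,315), the glass at (160,300) and the pad at (313,168). Next I'll look at an enlarged crop.

Run:
```python
import cv2
i=cv2.imread('pics/top0.png')[210:315,230:440]; cv2.imwrite('pics/topc.png',cv2.resize(i,None,fx=3.8,fy=3.8,interpolation=cv2.INTER_CUBIC))
i=cv2.imread('pics/side0.png')[220:325,255:345]; cv2.imwrite('pics/sidec.png',cv2.resize(i,None,fx=5.6,fy=5.6,interpolation=cv2.INTER_CUBIC))
```

```text
(no output)
```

View pics/topc.png

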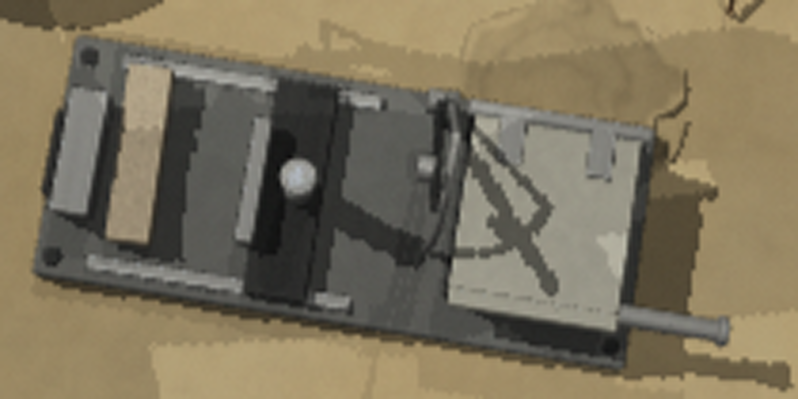

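View pics/sidec.png

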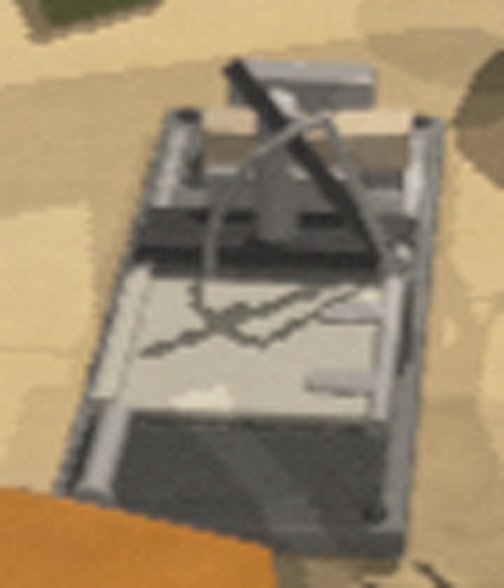

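```bash
cat > m.py <<'E'
from h import *
from scipy.optimize import least_squares
T=dict(np.load('top0.npz'));S=dict(np.load('side0.npz'))
tc=lambda u,v:(230+u/3.8,210+v/3.8); sc=lambda u,v:(255+u/5.6,220+v/5.6)
f=[((70,170,.014),tc(78,38)),((-70,170,.014),tc(35,275)),((-70,-170,.014),tc(620,365)),((0,30,.094),tc(298,178)),((-42,-210,.054),tc(731,331)),((35,145,.046),tc(107,92)),((-35,145,.046),tc(88,214))]
W=np.array([P(T,u,v,g[2]) for g,(u,v) in f]); G=np.array([g[:2] for g,_ in f])/1e3
def tr(p,g): c,s=np.cos(p[2]),np.sin(p[2]); return np.asarray(g)@np.array([[c,s],[-s,c]])+p[:2]
r=least_squares(lambda p:(tr(p,G)-W[:,:2]).ravel(),[.45,0,-.15],loss='soft_l1',f_scale=.003)
p=r.x
def w(x,y,z): return np.r_[tr(p,[x/1e3,y/1e3]),z]
if __name__=='__main__':
    print(p,'res mm',((tr(p,G)-W[:,:2])*1e3).round(1).tolist())
    print('post',w(0,30,.075),'pin',w(-42,-180,.054),'hinge',w(58,-103,.054))
    print('stone px c',[ (np.linalg.inv([[np.cos(p[2]),-np.sin(p[2])],[np.sin(p[2]),np.cos(p[2])]])@(P(T,*tc(u,v),.036)[:2]-p[:2])*1e3).round(1).tolist() for u,v in((127,66),(172,70),(150,242),(106,236))])
    ex=w(1e3,0,0)[:2]-p[:2]
    # arm: predicted pixels over angle, for both views
    for y in(-48,-52):
      for a in np.arange(.5,1,.05):
        q=w(58-115*np.cos(a),y,.054+.115*np.sin(a)); h=w(58,y,.054)
        us=pix(S,q);ut=pix(T,q);hs=pix(S,h);ht=pix(T,h)
        print(y,round(a,2),'side',((us-[255,220])*5.6).round(),((hs-[255,220])*5.6).round(),'top',((ut-[230,210])*3.8).round(),((ht-[230,210])*3.8).round())
    print([P(T,*x).round(3).tolist() for x in((456,315),(160,300),(313,168),(420,172))])
E
python3 m.py
```

```text
[ 0.54919181 -0.02536498 -0.18208194] res mm [[1.8, -0.7], [-0.5, -0.2], [-2.4, -5.8], [0.8, -1.7], [1.3, 4.2], [0.0, 0.7], [-1.3, 2.5]]
post [0.55462414 0.00413908 0.075     ] pin [ 0.47529218 -0.19478412  0.054     ] hinge [ 0.58758202 -0.13716476  0.054     ]
stone px c [[52.9, 137.1], [54.6, 111.9], [-42.5, 107.7], [-43.0, 132.2]]
-48 0.5 side [144. 158.] [391. 282.] top [439. 279.] [457. 104.]
-48 0.55 side [150. 148.] [391. 282.] top [440. 273.] [457. 104.]
-48 0.6 side [157. 138.] [391. 282.] top [442. 266.] [457. 104.]
-48 0.65 side [165. 128.] [391. 282.] top [444. 259.] [457. 104.]
-48 0.7 side [174. 118.] [391. 282.] top [445. 251.] [457. 104.]
-48 0.75 side [183. 109.] [391. 282.] top [447. 243.] [457. 104.]
-48 0.8 side [192. 100.] [391. 282.] top [449. 235.] [457. 104.]
-48 0.85 side [202.  92.] [391. 282.] top [451. 226.] [457. 104.]
-48 0.9 side [213.  84.] [391. 282.] top [453. 216.] [457. 104.]
-48 0.95 side [224.  77.] [391. 282.] top [455. 206.] [457. 104.]
-52 0.5 side [142. 163.] [390. 287.] top [446. 280.] [464. 105.]
-52 0.55 side [149. 153.] [390. 287.] top [448. 274.] [464. 105.]
-52 0.6 side [156. 142.] [390. 287.] top [450. 267.] [464. 105.]
-52 0.65 side [164. 133.] [390. 287.] top [451. 260.] [464. 105.]
-52 0.7 side [172. 123.] [390. 287.] top [453. 252.] [464. 105.]
-52 0.75 side [181. 114.] [390. 287.] top [455. 244.] [464. 105.]
-52 0.8 side [191. 105.] [390. 287.] top [457. 236.] [464. 105.]
-52 0.85 side [201.  97.] [390. 287.] top [459. 227.] [464. 105.]
-52 0.9 side [212.  89.] [390. 287.] top [461. 217.] [464. 105.]
-52 0.95 side [223.  81.] [390. 287.] top [463. 208.] [464. 105.]
[[0.429, -0.308, 0.017], [0.479, 0.32, 0.018], [0.76, -0.009, 0.021], [0.753, -0.254, -0.001]]
```

Run:
```python
from m import *
c,s=np.cos(p[2]),np.sin(p[2])
for n,D in(('top',T),('side',S)):
    v,u=np.mgrid[0:480,0:640]; z=D['depth']; r=np.stack([u,v,np.ones_like(u)],-1)@np.linalg.inv(D['K']).T*z[...,None]
    X=(r-D['t'])@D['R']; g=(X[...,:2]-p[:2])@np.array([[c,-s],[s,c]])
    g=np.concatenate([g*1e3,X[...,2:]*1e3],-1)
    m=(z>0)&(g[...,1]>-62)&(g[...,1]<-30)&(g[...,2]>62)&(abs(g[...,0])<75)&(D['image'].max(-1)<75)
    q=g[m]; a=np.arctan2(q[:,2]-54,58-q[:,0]); rr=np.hypot(q[:,2]-54,58-q[:,0])
    k=rr>40
    print(n,m.sum(),'ang med',np.median(a[k]),np.percentile(a[k],[10,25,75,90]),'y',np.median(q[:,1]),'rmax',rr.max())
    k=rr>80; print(' far',k.sum(),np.median(a[k]),a[k].min(),a[k].max()); 
    if k.sum()>3: print(np.polyfit(q[:,0],q[:,2],1))
```

```text
top 102 ang med 0.9671491225860673 [0.44025786 0.7667188  1.01013547 1.03114853] y -37.55952675823798 rmax 118.02619041350755
 far 51 0.9532239086899885 0.11653042016087176 1.0194467287212716
[ -0.56038715 115.84879656]
side 114 ang med 0.9627208343063756 [0.90961081 0.93473072 0.98348854 1.00249557] y -37.094866112255446 rmax 113.88713928712984
 far 39 0.9578155327909307 0.3436153813895461 1.0024994617717076
[ -1.31015335 133.19519882]
```

The index arm measures about 0.94 rad. Both grips want the jaws opening along gauge x, so I turn the hand that way while moving towards the post.

>>> drive_tool([
  {"translation": [0, -0.3, -0.4], "turn": -0.07, "grip": 0},
  {"translation": [0, -0.6, -0.8], "turn": -0.14, "grip": 0},
  {"translation": [0, -0.74, -1], "turn": -0.21, "grip": 0},
  {"translation": [0, -0.74, -1], "turn": -0.28, "grip": 0},
  {"translation": [0, -0.74, -1], "turn": -0.35, "grip": 0},
  {"translation": [0, -0.74, -1], "turn": -0.42, "grip": 0},
  {"translation": [0, -0.74, -1], "turn": -0.49, "grip": 0},
  {"translation": [0, -0.74, -1], "turn": -0.52, "grip": 0},
  {"translation": [0, -0.74, -1], "turn": -0.52, "grip": 0},
], newtons=20)

```text
t: 1.0
position: [0.2651, -0.4365, 0.3035]
tcp_rot: [[-0.0, 0.983, -0.181], [0.001, -0.181, -0.983], [-1.0, -0.001, -0.001]]
force: [0.1, -0.6, 0.0]
gripper_width: 1.001
```

>>> drive_tool([
  {"translation": [0, 0.2, -0.45], "turn": 0, "grip": 0},
  {"translation": [0, 0.41, -0.97], "turn": 0, "grip": 0},
])

```text
t: 1.2
position: [0.32, -0.3537, 0.3035]
tcp_rot: [[0.0, 0.983, -0.186], [0.0, -0.186, -0.983], [-1.0, -0.0, -0.0]]
force: [1.3, -0.3, 0.5]
gripper_width: 0.999
```

>>> drive_tool([
  {"translation": [0, 0.2, -0.45], "turn": 0, "grip": 0},
  {"translation": [0, 0.41, -0.97], "turn": 0, "grip": 0},
])

```text
t: 1.4
position: [0.3751, -0.2695, 0.3038]
tcp_rot: [[0.0, 0.983, -0.184], [-0.0, -0.184, -0.983], [-1.0, 0.0, 0.0]]
force: [0.8, -0.4, -0.1]
gripper_width: 0.998
```

>>> drive_tool([
  {"translation": [0, 0.2, -0.45], "turn": 0, "grip": 0},
  {"translation": [0, 0.41, -0.97], "turn": 0, "grip": 0},
])

```text
t: 1.6
position: [0.4298, -0.1864, 0.3039]
tcp_rot: [[0.0, 0.983, -0.183], [-0.0, -0.183, -0.983], [-1.0, 0.0, 0.0]]
force: [0.2, -0.2, 0.3]
gripper_width: 1.001
```

>>> drive_tool([
  {"translation": [0, 0.2, -0.45], "turn": 0, "grip": 0},
  {"translation": [0, 0.41, -0.97], "turn": 0, "grip": 0},
])

```text
t: 1.8
position: [0.4844, -0.1034, 0.3039]
tcp_rot: [[0.0, 0.983, -0.182], [-0.0, -0.182, -0.983], [-1.0, 0.0, 0.0]]
force: [1.4, 0.0, -0.8]
gripper_width: 0.997
```

>>> drive_tool([
  {"translation": [0, 0.2, -0.45], "turn": 0, "grip": 0},
  {"translation": [0, 0.41, -0.97], "turn": 0, "grip": 0},
  {"translation": [0, 0.41, -0.97], "turn": 0, "grip": 0},
  {"translation": [0, 0.41, -0.97], "turn": 0, "grip": 0},
  {"translation": [0, 0.41, -0.97], "turn": 0, "grip": 0},
])

```text
t: 2.3
position: [0.5409, -0.018, 0.3036]
tcp_rot: [[-0.001, 0.983, -0.182], [-0.001, -0.182, -0.983], [-1.0, -0.001, 0.001]]
force: [-0.2, 0.4, 0.9]
gripper_width: 0.997
```

>>> drive_tool([
  {"translation": [0, 0.1, -0.25], "turn": 0, "grip": 0},
  {"translation": [0.4, 0.1, -0.25], "turn": 0, "grip": 0},
  {"translation": [0.8, 0.1, -0.25], "turn": 0, "grip": 0},
  {"translation": [0.8, 0.1, -0.25], "turn": 0, "grip": 0},
  {"translation": [0.8, 0.1, -0.25], "turn": 0, "grip": 0},
])

```text
t: 2.8
position: [0.5557, 0.0042, 0.2245]
tcp_rot: [[-0.001, 0.983, -0.183], [-0.0, -0.183, -0.983], [-1.0, -0.0, 0.0]]
force: [0.3, -0.7, -0.1]
gripper_width: 0.999
```

Run:
```python
from h import *
shot('side','s1'); cv2.imwrite('pics/s1c.png',cv2.resize(cv2.imread('pics/s1.png')[130:330,220:380],None,fx=3,fy=3,interpolation=cv2.INTER_CUBIC))
```

```text
(no output)
```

View pics/s1c.png

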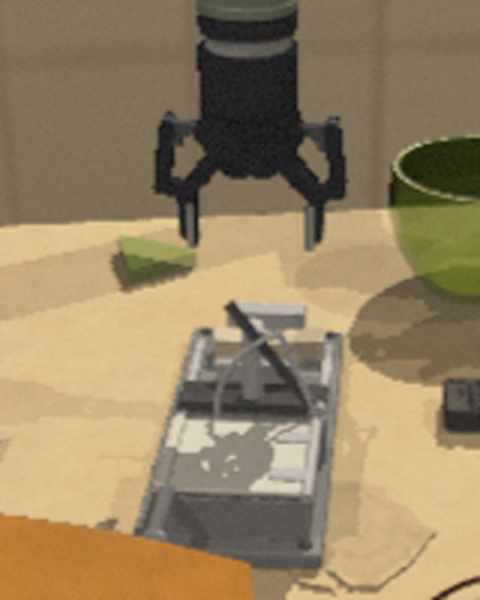

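The crop shows the open fingers (190 and 315, middle about 252) centred over the post (255). I descend and grip.

>>> drive_tool([
  {"translation": [0.3, 0, 0], "turn": 0, "grip": 0},
  {"translation": [0.6, 0, 0], "turn": 0, "grip": 0},
  {"translation": [0.8, 0, 0], "turn": 0, "grip": 0},
  {"translation": [0.95, 0, 0], "turn": 0, "grip": 0},
  {"translation": [0.95, 0, 0], "turn": 0, "grip": 0},
  {"translation": [0.95, 0, 0], "turn": 0, "grip": 0},
])

```text
t: 3.45
position: [0.5572, 0.0051, 0.1309]
tcp_rot: [[0.004, 0.983, -0.182], [-0.0, -0.182, -0.983], [-1.0, 0.004, -0.0]]
force: [0.9, 0.9, 0.1]
gripper_width: 1.003
```

>>> drive_tool([
  {"translation": [0, 0, 0], "turn": 0, "grip": 1},
  {"translation": [0, 0, 0], "turn": 0, "grip": 1},
  {"translation": [0, 0, 0], "turn": 0, "grip": 1},
  {"translation": [0, 0, 0], "turn": 0, "grip": 1},
  {"translation": [0, 0, 0], "turn": 0, "grip": 1},
  {"translation": [0, 0, 0], "turn": 0, "grip": 1},
  {"translation": [0, 0, 0], "turn": 0, "grip": 1},
  {"translation": [0, 0, 0], "turn": 0, "grip": 1},
  {"translation": [0, 0, 0], "turn": 0, "grip": 1},
  {"translation": [0, 0, 0], "turn": 0, "grip": 1},
], newtons=25)

```text
t: 4.45
position: [0.5542, 0.0058, 0.1292]
tcp_rot: [[-0.004, 0.983, -0.181], [0.0, -0.181, -0.983], [-1.0, -0.004, 0.0]]
force: [-5.3, 0.8, 5.8]
gripper_width: 0.212
```

>>> drive_tool([
  {"translation": [0, 0, -0.06], "turn": 0, "grip": 1},
  {"translation": [0, 0, -0.12], "turn": 0, "grip": 1},
  {"translation": [0, 0, -0.18], "turn": 0, "grip": 1},
  {"translation": [0, 0, -0.24], "turn": 0, "grip": 1},
  {"translation": [0, 0, -0.3], "turn": 0, "grip": 1},
  {"translation": [0, 0, -0.36], "turn": 0, "grip": 1},
  {"translation": [0, 0, -0.4], "turn": 0, "grip": 1},
  {"translation": [0, 0, -0.43], "turn": 0, "grip": 1},
  {"translation": [0, 0, -0.45], "turn": 0, "grip": 1},
  {"translation": [0, 0, -0.45], "turn": 0, "grip": 1},
])

```text
t: 5.45
position: [0.5625, 0.0499, 0.1293]
tcp_rot: [[-0.004, 0.984, -0.181], [-0.0, -0.181, -0.984], [-1.0, -0.004, 0.001]]
force: [-5.6, 0.2, 6.9]
gripper_width: 0.214
```

>>> drive_tool([
  {"translation": [0, 0, -0.02], "turn": 0, "grip": 1},
  {"translation": [0, 0, -0.04], "turn": 0, "grip": 1},
  {"translation": [0, 0, -0.06], "turn": 0, "grip": 1},
  {"translation": [0, 0, -0.08], "turn": 0, "grip": 1},
  {"translation": [0, 0, -0.1], "turn": 0, "grip": 1},
  {"translation": [0, 0, -0.1], "turn": 0, "grip": 1},
])

```text
t: 6.05
position: [0.5643, 0.0593, 0.1293]
tcp_rot: [[-0.004, 0.984, -0.181], [-0.001, -0.181, -0.984], [-1.0, -0.004, 0.002]]
force: [-5.1, -0.8, 6.1]
gripper_width: 0.215
```

>>> drive_tool([
  {"translation": [0, 0, -0.01], "turn": 0, "grip": 1},
  {"translation": [0, 0, -0.02], "turn": 0, "grip": 1},
  {"translation": [0, 0, -0.02], "turn": 0, "grip": 1},
])

```text
t: 6.35
position: [0.5646, 0.0612, 0.1292]
tcp_rot: [[-0.004, 0.984, -0.181], [-0.001, -0.181, -0.984], [-1.0, -0.004, 0.002]]
force: [-5.1, -1.5, 6.4]
gripper_width: 0.208
```

>>> drive_tool([
  {"translation": [0, 0, -0.01], "turn": 0, "grip": 1},
  {"translation": [0, 0, -0.02], "turn": 0, "grip": 1},
  {"translation": [0, 0, -0.02], "turn": 0, "grip": 1},
])

```text
t: 6.65
position: [0.5647, 0.0616, 0.1292]
tcp_rot: [[-0.005, 0.984, -0.179], [-0.004, -0.18, -0.984], [-1.0, -0.004, 0.005]]
force: [-5.2, -8.2, 7.1]
gripper_width: 0.213
```

>>> drive_tool([
  {"translation": [0, 0, -0.01], "turn": 0, "grip": 1},
  {"translation": [0, 0, -0.01], "turn": 0, "grip": 1},
])

```text
t: 6.85
position: [0.5647, 0.0617, 0.1292]
tcp_rot: [[-0.005, 0.984, -0.179], [-0.006, -0.179, -0.984], [-1.0, -0.004, 0.006]]
force: [-6.5, -12.6, 7.9]
gripper_width: 0.209
```

>>> drive_tool([
  {"translation": [0, 0, -0.005], "turn": 0, "grip": 1},
  {"translation": [0, 0, -0.005], "turn": 0, "grip": 1},
  {"translation": [0, 0, -0.005], "turn": 0, "grip": 1},
  {"translation": [0, 0, -0.005], "turn": 0, "grip": 1},
])

```text
t: 7.25
position: [0.5647, 0.0618, 0.1292]
tcp_rot: [[-0.006, 0.984, -0.179], [-0.006, -0.179, -0.984], [-1.0, -0.004, 0.007]]
force: [-6.2, -13.9, 7.5]
gripper_width: 0.212
```

Run:
```python
from h import *
shot('top','t1'); cv2.imwrite('pics/t1c.png',cv2.resize(cv2.imread('pics/t1.png')[205:315,230:350],None,fx=5,fy=5,interpolation=cv2.INTER_CUBIC))
```

```text
(no output)
```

View pics/t1c.png

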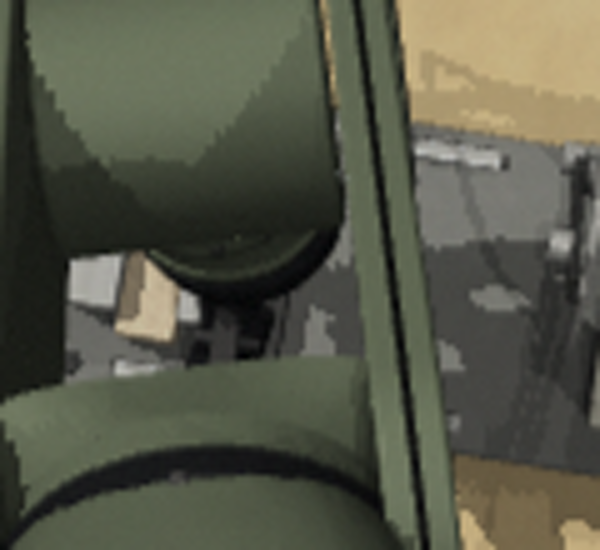

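The visible part of the stone (118–178) fills the space from the anvil edge (about 120) to the jaw plate (180). The push is steady at 14 N. I release and rise.

>>> drive_tool([
  {"translation": [0, 0, 0], "turn": 0, "grip": 0},
  {"translation": [0, 0, 0], "turn": 0, "grip": 0},
  {"translation": [0, 0, 0], "turn": 0, "grip": 0},
  {"translation": [0, 0, 0], "turn": 0, "grip": 0},
  {"translation": [0, 0, 0], "turn": 0, "grip": 0},
  {"translation": [0, 0, 0], "turn": 0, "grip": 0},
  {"translation": [0, 0, 0], "turn": 0, "grip": 0},
  {"translation": [0, 0, 0], "turn": 0, "grip": 0},
])

```text
t: 8.1
position: [0.5669, 0.065, 0.1289]
tcp_rot: [[-0.0, 0.983, -0.181], [-0.0, -0.181, -0.983], [-1.0, -0.0, 0.0]]
force: [-0.6, 0.4, 0.2]
gripper_width: 1.001
```

>>> drive_tool([
  {"translation": [-0.25, 0, 0], "turn": 0, "grip": 0},
  {"translation": [-0.6, 0, 0], "turn": 0, "grip": 0},
  {"translation": [-1, 0, 0], "turn": 0, "grip": 0},
  {"translation": [-1, 0, 0], "turn": 0, "grip": 0},
])

```text
t: 8.5
position: [0.5695, 0.0652, 0.2346]
tcp_rot: [[0.012, 0.983, -0.181], [0.001, -0.181, -0.983], [-1.0, 0.011, -0.003]]
force: [0.3, -0.2, 0.5]
gripper_width: 0.995
```

>>> drive_tool([
  {"translation": [-0.4, 0, 0], "turn": 0, "grip": 0},
  {"translation": [-0.6, -0.14, 0.4], "turn": 0, "grip": 0},
  {"translation": [-0.6, -0.14, 0.9], "turn": 0, "grip": 0},
  {"translation": [-0.6, -0.14, 0.9], "turn": 0, "grip": 0},
])

```text
t: 8.9
position: [0.5356, -0.0251, 0.2892]
tcp_rot: [[0.0, 0.983, -0.186], [-0.002, -0.186, -0.983], [-1.0, 0.001, 0.002]]
force: [0.4, -0.3, -0.4]
gripper_width: 0.999
```

>>> drive_tool([
  {"translation": [0, -0.14, 0.45], "turn": 0, "grip": 0},
  {"translation": [0, -0.14, 0.9], "turn": 0, "grip": 0},
  {"translation": [0, -0.14, 0.9], "turn": 0, "grip": 0},
])

```text
t: 9.2
position: [0.5056, -0.1103, 0.2882]
tcp_rot: [[-0.001, 0.983, -0.186], [-0.001, -0.186, -0.983], [-1.0, -0.001, 0.002]]
force: [0.9, -0.1, -0.3]
gripper_width: 0.993
```

>>> drive_tool([
  {"translation": [0, -0.14, 0.45], "turn": 0, "grip": 0},
  {"translation": [0, -0.14, 0.9], "turn": 0, "grip": 0},
  {"translation": [0, -0.14, 0.9], "turn": 0, "grip": 0},
  {"translation": [0, -0.14, 0.9], "turn": 0, "grip": 0},
])

```text
t: 9.6
position: [0.4768, -0.1928, 0.2882]
tcp_rot: [[-0.001, 0.983, -0.183], [0.001, -0.183, -0.983], [-1.0, -0.001, -0.001]]
force: [-0.1, -0.6, 0.0]
gripper_width: 0.999
```

Run:
```python
from m import *
d=shot('top','t2'); cv2.imwrite('pics/t2c.png',cv2.resize(cv2.imread('pics/t2.png')[200:320,235:445],None,fx=3.8,fy=3.8,interpolation=cv2.INTER_CUBIC))
print(readout.observe()['position'], w(-42,-180,.108))
```

```text
[ 0.47694753 -0.19214622  0.28829823] [ 0.47529218 -0.19478412  0.108     ]
```

View pics/t2c.png

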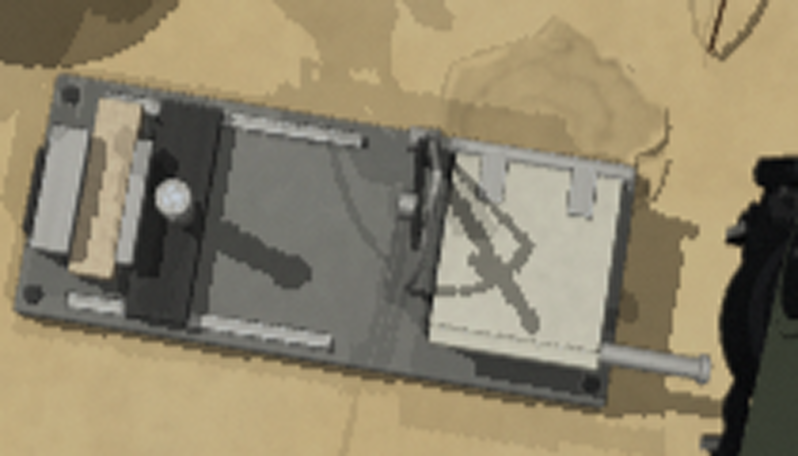

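The crop shows the stone filling the gap between anvil edge (77,200) and jaw plate (125,200), about 26 mm, with the jaw still shut. The pin runs from (600,351) to (705,368). I check the pin position.

Run:
```python
from m import *
D=dict(np.load('t2.npz')); c,s=np.cos(p[2]),np.sin(p[2])
for u,v in((602,351),(650,358.5),(697,366.5),(710,368)):
    X=P(D,235+u/3.8,200+v/3.8,.054); g=(X[:2]-p[:2])@np.array([[c,-s],[s,c]]); print(X.round(4),(g*1e3).round(1), P(D,235+u/3.8,200+v/3.8)[2].round(3))
```

```text
[ 0.48   -0.1685  0.054 ] [ -42.2 -153.4] 0.059
[ 0.4752 -0.1947  0.054 ] [ -42.2 -179.9] 0.06
[ 0.4701 -0.2203  0.054 ] [ -42.5 -206. ] 0.061
[ 0.4691 -0.2274  0.054 ] [ -42.2 -213.2] 0.062
```

>>> drive_tool([
  {"translation": [0.4, -0.01, 0.055], "turn": 0, "grip": 0},
  {"translation": [0.8, -0.01, 0.055], "turn": 0, "grip": 0},
  {"translation": [0.9, -0.01, 0.055], "turn": 0, "grip": 0},
  {"translation": [0.9, -0.01, 0.055], "turn": 0, "grip": 0},
  {"translation": [0.9, -0.01, 0.055], "turn": 0, "grip": 0},
])

```text
t: 10.15
position: [0.476, -0.1978, 0.2002]
tcp_rot: [[0.002, 0.984, -0.18], [-0.001, -0.18, -0.984], [-1.0, 0.002, 0.0]]
force: [-0.2, 0.1, 1.0]
gripper_width: 1.002
```

>>> drive_tool([
  {"translation": [0.3, 0, 0], "turn": 0, "grip": 0},
  {"translation": [0.6, 0, 0], "turn": 0, "grip": 0},
  {"translation": [0.9, 0, 0], "turn": 0, "grip": 0},
  {"translation": [0.9, 0, 0], "turn": 0, "grip": 0},
  {"translation": [0.9, 0, 0], "turn": 0, "grip": 0},
  {"translation": [0.9, 0, 0], "turn": 0, "grip": 0},
])

```text
t: 10.75
position: [0.4762, -0.1988, 0.1112]
tcp_rot: [[0.004, 0.983, -0.181], [-0.002, -0.181, -0.984], [-1.0, 0.005, 0.001]]
force: [-0.4, 0.6, 0.4]
gripper_width: 1.004
```

>>> drive_tool([
  {"translation": [0, 0, 0], "turn": 0, "grip": 1},
  {"translation": [0, 0, 0], "turn": 0, "grip": 1},
  {"translation": [0, 0, 0], "turn": 0, "grip": 1},
  {"translation": [0, 0, 0], "turn": 0, "grip": 1},
  {"translation": [0, 0, 0], "turn": 0, "grip": 1},
  {"translation": [0, 0, 0], "turn": 0, "grip": 1},
  {"translation": [0, 0, 0], "turn": 0, "grip": 1},
  {"translation": [0, 0, 0], "turn": 0, "grip": 1},
  {"translation": [0, 0, 0], "turn": 0, "grip": 1},
  {"translation": [0, 0, 0], "turn": 0, "grip": 1},
], newtons=50)

```text
t: 11.75
position: [0.4729, -0.1979, 0.1088]
tcp_rot: [[-0.005, 0.984, -0.181], [0.001, -0.181, -0.984], [-1.0, -0.005, -0.0]]
force: [-5.3, 0.3, 4.7]
gripper_width: 0.117
```

>>> drive_tool([
  {"translation": [-0.05, 0, 0], "turn": 0, "grip": 1},
  {"translation": [-0.1, 0.005, 0], "turn": 0, "grip": 1},
  {"translation": [-0.15, 0.011, 0], "turn": 0, "grip": 1},
  {"translation": [-0.2, 0.02, 0], "turn": 0, "grip": 1},
  {"translation": [-0.25, 0.032, 0], "turn": 0, "grip": 1},
  {"translation": [-0.3, 0.045, 0], "turn": 0, "grip": 1},
  {"translation": [-0.34, 0.06, 0], "turn": 0, "grip": 1},
  {"translation": [-0.39, 0.079, 0], "turn": 0, "grip": 1},
  {"translation": [-0.39, 0.079, 0], "turn": 0, "grip": 1},
])

```text
t: 12.65
position: [0.4797, -0.1992, 0.1475]
tcp_rot: [[-0.008, 0.984, -0.18], [0.002, -0.18, -0.984], [-1.0, -0.008, -0.0]]
force: [-9.2, -1.2, -0.9]
gripper_width: 0.122
```

>>> drive_tool([
  {"translation": [-0.045, 0.021, 0], "turn": 0, "grip": 1},
  {"translation": [-0.09, 0.043, 0], "turn": 0, "grip": 1},
  {"translation": [-0.134, 0.069, 0], "turn": 0, "grip": 1},
  {"translation": [-0.176, 0.096, 0], "turn": 0, "grip": 1},
  {"translation": [-0.216, 0.125, 0], "turn": 0, "grip": 1},
  {"translation": [-0.255, 0.156, 0], "turn": 0, "grip": 1},
  {"translation": [-0.292, 0.19, 0], "turn": 0, "grip": 1},
  {"translation": [-0.328, 0.224, 0], "turn": 0, "grip": 1},
  {"translation": [-0.362, 0.26, 0], "turn": 0, "grip": 1},
  {"translation": [-0.394, 0.299, 0], "turn": 0, "grip": 1},
  {"translation": [-0.415, 0.325, 0], "turn": 0, "grip": 1},
  {"translation": [-0.415, 0.325, 0], "turn": 0, "grip": 1},
  {"translation": [-0.415, 0.325, 0], "turn": 0, "grip": 1},
])

```text
t: 13.95
position: [0.5079, -0.2045, 0.1895]
tcp_rot: [[-0.017, 0.984, -0.18], [0.003, -0.18, -0.984], [-1.0, -0.018, 0.0]]
force: [-19.7, 0.0, 11.2]
gripper_width: 0.12
```

Run:
```python
from m import *
d=shot('side','s2'); cv2.imwrite('pics/s2c.png',cv2.resize(cv2.imread('pics/s2.png')[180:330,230:370],None,fx=4,fy=4,interpolation=cv2.INTER_CUBIC))
c,s=np.cos(p[2]),np.sin(p[2]); rot=np.array([[c,-s],[s,c]])
q=readout.observe()['position']; g=(q[:2]-p[:2])@rot*1e3; print('tcp gauge',g,q[2], 'ang',np.arctan2(q[2]*1e3-54-54,58-g[0]),np.hypot(q[2]*1e3-108,58-g[0]))
t=shot('top','t3')
for n,D in(('side',d),('top',t)):
    v,u=np.mgrid[0:480,0:640]; z=D['depth']; r=np.stack([u,v,np.ones_like(u)],-1)@np.linalg.inv(D['K']).T*z[...,None]
    X=(r-D['t'])@D['R']; G=np.concatenate([((X[...,:2]-p[:2])@rot)*1e3,X[...,2:]*1e3],-1)
    for nm,lo,hi in(('cover',-145,-62),('arm',-50,-32)):
        m=(z>0)&(G[...,1]>lo)&(G[...,1]<hi)&(G[...,2]>62)&(abs(G[...,0])<75)
        if nm=='arm': m&=D['image'].max(-1)<75
        k=G[m]; a=np.arctan2(k[:,2]-54,58-k[:,0]); rr=np.hypot(k[:,2]-54,58-k[:,0]); k2=(rr>30)&(rr<118)
        if k2.sum()>5: print(n,nm,k2.sum(),np.percentile(a[k2],[10,25,50,75,90]).round(3), 'fit',np.arctan(-np.polyfit(k[k2][:,0],k[k2][:,2],1)[0]).round(3))
```

```text
tcp gauge [  -8.1408137  -183.68768931] 0.18946428534119206 ang 0.8888415825523005 104.93348856969128
side cover 354 [0.875 0.885 0.896 0.914 0.93 ] fit 0.85
side arm 37 [0.892 0.923 0.974 1.009 1.048] fit 0.918
top cover 1052 [0.881 0.893 0.907 0.923 0.94 ] fit 0.861
top arm 68 [0.843 0.945 0.991 1.02  1.071] fit 0.73
```

View pics/s2c.png

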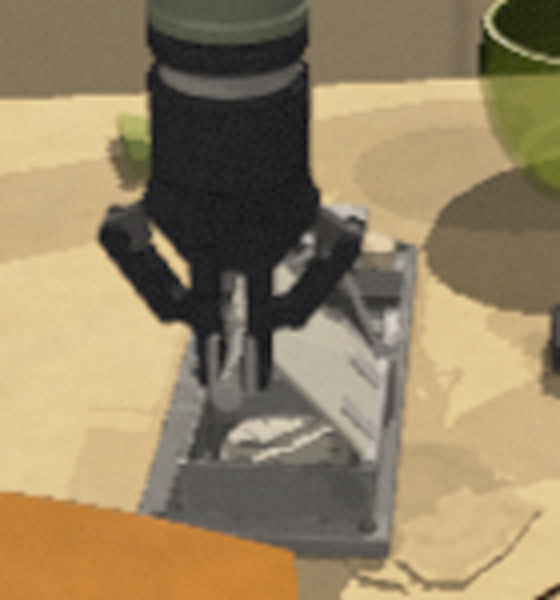

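Run:
```python
from m import *
c,s=np.cos(p[2]),np.sin(p[2]); rot=np.array([[c,-s],[s,c]])
def cloud(D):
    v,u=np.mgrid[0:480,0:640]; z=D['depth']; r=np.stack([u,v,np.ones_like(u)],-1)@np.linalg.inv(D['K']).T*z[...,None]
    X=(r-D['t'])@D['R']; return np.concatenate([((X[...,:2]-p[:2])@rot)*1e3,X[...,2:]*1e3],-1)
for f in('s2','t3'):
    D=dict(np.load(f+'.npz')); G=cloud(D); m=(G[...,1]>-140)&(G[...,1]<-66)&(G[...,2]>62)&(G[...,2]<125)&(abs(G[...,0]-20)<45); q=G[m]
    for _ in range(6):
        o=q.mean(0); n=np.linalg.svd(q-o,full_matrices=False)[2][2]; q=q[abs((q-o)@n)<3]
    n*=np.sign(n[2]); print(f,len(q),n.round(3),'cover',np.arctan2(abs(n[0]),n[2]),'hinge dist',(np.array([58,-103,54])-o)@n)
# arm silhouette match in initial pictures
for nm,D,box in(('side',S,(200,345)),('top',T,(200,440))):
    g=cv2.cvtColor(D['image'],cv2.COLOR_RGB2GRAY).astype(np.float32)
    res=[]
    for y in np.arange(-52,-33,2.):
      for a in np.arange(.6,1.06,.02):
        def L(off): return np.array([pix(D,w(58-r*np.cos(a)+off*np.sin(a),y,.054+(r*np.sin(a)+off*np.cos(a))/1e3)) for r in np.arange(45,113,3)],np.float32)
        sm=lambda A:cv2.remap(g,A[:,0].copy(),A[:,1].copy(),cv2.INTER_LINEAR).mean()
        res.append((sm(L(0))+.5*(sm(L(2.5))+sm(L(-2.5)))-sm(L(10))-sm(L(-10)),y,round(a,2)))
    res.sort(); print(nm,[(round(float(x[0])),float(x[1]),float(x[2])) for x in res[:10]])
    G=cloud(D); m=(G[...,1]>-50)&(G[...,1]<-32)&(D['image'].max(-1)<75)&(G[...,2]>90)&(G[...,2]<170)&(abs(G[...,0])<75)
    q=G[m]; print(nm,len(q)); d=np.hypot(58-q[:,0],q[:,2]-54)
    k=(d>55)&(abs(np.arctan2(q[:,2]-54,58-q[:,0])-.95)<.12); print(' fit x(z) slope ang',np.arctan(-1/np.polyfit(q[k,2],q[k,0],1)[0]),'ang',np.median(np.arctan2(q[k,2]-54,58-q[k,0])),'zmax',q[k,2].max(),'ymed',np.median(q[k,1]))
```

```text
s2 412 [ 0.749 -0.005  0.663] cover 0.8463326525775322 hinge dist -2.940870604176819
t3 845 [ 0.75  -0.003  0.662] cover 0.8474465812413834 hinge dist -3.941916834706042
side [(-136, -34.0, 0.94), (-132, -36.0, 0.94), (-132, -38.0, 0.96), (-129, -36.0, 0.96), (-129, -40.0, 0.96), (-125, -42.0, 0.98), (-125, -34.0, 0.92), (-123, -38.0, 0.94), (-122, -44.0, 0.98), (-122, -40.0, 0.98)]
side 73
 fit x(z) slope ang 0.9390831525937524 ang 0.9645859289479428 zmax 148.27652972045925 ymed -36.57688390875608
top [(-22, -38.0, 0.96), (-21, -38.0, 0.94), (-20, -38.0, 0.98), (-19, -38.0, 0.92), (-17, -38.0, 1.0), (-17, -52.0, 1.06), (-16, -38.0, 0.9), (-13, -40.0, 0.86), (-12, -40.0, 0.88), (-12, -40.0, 0.84)]
top 71
 fit x(z) slope ang 0.9680799608245932 ang 0.9866245137467011 zmax 152.04452919272282 ymed -36.41277684032538
```

The crop shows the fingers holding the pin, with the collar at (228,390), and the cover raised behind. Plane fits put the cover at 0.847 rad, and the arm is about 0.945 rad. The force is mainly radial, so I raise with little forward motion.

>>> drive_tool([
  {"translation": [-0.02, 0.005, 0], "turn": 0, "grip": 1},
  {"translation": [-0.04, 0.01, 0], "turn": 0, "grip": 1},
  {"translation": [-0.06, 0.015, 0], "turn": 0, "grip": 1},
  {"translation": [-0.075, 0.02, 0], "turn": 0, "grip": 1},
  {"translation": [-0.075, 0.02, 0], "turn": 0, "grip": 1},
  {"translation": [-0.075, 0.02, 0], "turn": 0, "grip": 1},
], newtons=60)

```text
t: 14.65
position: [0.5138, -0.2056, 0.1956]
tcp_rot: [[-0.008, 0.984, -0.181], [0.001, -0.181, -0.984], [-1.0, -0.008, 0.0]]
force: [-6.5, -1.8, -4.9]
gripper_width: 0.112
```

```bash
cat > cov.py <<'E'
from m import *
c,s=np.cos(p[2]),np.sin(p[2]); rot=np.array([[c,-s],[s,c]])
def cloud(D):
    v,u=np.mgrid[0:480,0:640]; z=D['depth']; r=np.stack([u,v,np.ones_like(u)],-1)@np.linalg.inv(D['K']).T*z[...,None]
    X=(r-D['t'])@D['R']; return np.concatenate([((X[...,:2]-p[:2])@rot)*1e3,X[...,2:]*1e3],-1)
for f in('side','top'):
    D=imaging.read_camera(f); G=cloud(D); m=(G[...,1]>-140)&(G[...,1]<-66)&(G[...,2]>62)&(G[...,2]<130)&(abs(G[...,0]-20)<45); q=G[m]
    for _ in range(6):
        o=q.mean(0); n=np.linalg.svd(q-o,full_matrices=False)[2][2]; q=q[abs((q-o)@n)<3]
    n*=np.sign(n[2]); print(f,len(q),'cover',np.arctan2(abs(n[0]),n[2]))
    m=(G[...,1]>-50)&(G[...,1]<-30)&(D['image'].max(-1)<75)&(G[...,2]>90)&(G[...,2]<170)&(abs(G[...,0])<75)
    q=G[m]; a=np.arctan2(q[:,2]-54,58-q[:,0]); k=abs(a-.95)<.12; print(' arm',k.sum(),np.median(a[k]) if k.any() else 0)
    cv2.imwrite(f'pics/last_{f}.png',cv2.cvtColor(D['image'],cv2.COLOR_RGB2BGR))
st=readout.observe(); print(st['t'],st['position'],st['force'],st['gripper_width'],abs(st['dq']).max() if hasattr(st['dq'],'max') else st['dq'])
E
python3 cov.py
```

```text
side 395 cover 0.9304915712788401
 arm 16 0.9728485693820003
top 717 cover 0.9358068688879343
 arm 56 0.9870031066701483
14.75 [ 0.51380436 -0.20555398  0.19564293] [-7.22128169 -0.80497521 -3.31580914] 0.11673445167687371 0.0011111837517834402
```

```bash
python3 -c "
import cv2
i=cv2.imread('pics/last_top.png')[130:350,130:480]; cv2.imwrite('pics/endc.png',cv2.resize(i,None,fx=2.2,fy=2.2,interpolation=cv2.INTER_CUBIC))"
```

```text
(no output)
```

View pics/endc.png

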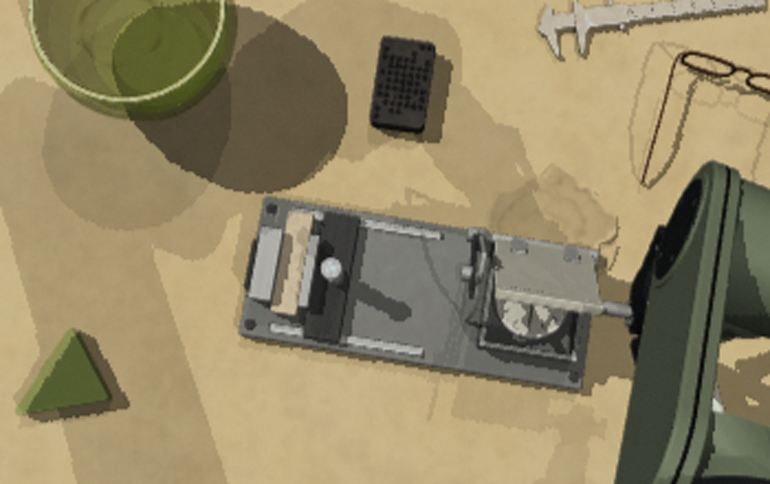

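The stone is shut between anvil (270,265) and jaw (310,265), the cover is raised with the dial visible at (530,315), and the glass and pad are in place. Handing in.

```bash
python3 -c "
from cell import job; print(job.job_done())"
```

```text
the job is handed in; nothing more can be done
None
```

I closed the jaw on the stone, raised the cover by its pin to the index arm's slope, and handed the job in with the gripper still holding the pin at 60 N. No verdict came back.

- **Stone and jaw:** I gripped the jaw post and pushed until the force read a steady 14 N, then let go. The later top pictures show the stone filling the gap, about 26 mm measured against 25 mm nominal. By the tool the jaw moved only about 57 mm, just under the 57.5 mm threshold. I took that as an uncertain starting position or slack in the grip, because the picture shows the gap closed.
- **Cover:** My first lift stopped at 0.847 rad with about 20 N of sideways strain, so I corrected it. The last plane fits gave 0.930 rad (side camera) and 0.936 rad (top camera). The arm was at rest 0.8 s after the correction began, with the wrist force down to about 8 N.
- **Index arm:** My estimates ran from 0.94 to 0.99 rad. I settled on 0.945, because it cannot be set above 0.95. That puts the cover about 0.01 to 0.02 rad off, inside the 0.10 allowed.
- **Surroundings:** The glass piece and pad look unmoved in the last picture. The marker pen was hidden by the arm there, but the tool never came near it. The index arm shows no shift beyond the scatter of my measurements.

The job was handed in at about 15 s of the 48 s allowed. I viewed nine pictures.

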